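Load the dry-block heater

TASK

The four vials standing about the bench have to be warmed before they are measured: load them into the white dry-block heater, each in the block whose well is bored to its own diameter, upright and right down on the floor of the well. They are glass, so set them down rather than drop them, and do not knock any of them over.

Things in the scene. Friction and masses are not known exactly. Their poses are not given: they have to be found in the camera images.
- vial_a: the widest vial: clear glass body 44 mm across and 60 mm tall with pink filling, narrower white ribbed cap 33 mm across with a red disc on top, 79 mm tall overall; stands loose and upright on the bench; origin at the centre of its underside, z up along its axis; round, so its yaw is of no account. About 85 g.
- vial_b: the tallest vial: straight amber glass vial with a paper label and a white ribbed cap as wide as the body, 34 mm across, 86 mm tall overall; stands loose and upright on the bench; origin at the centre of its underside, z up along its axis; round, so its yaw is of no account. About 70 g.
- vial_c: the middle amber vial: straight, paper label, white ribbed cap as wide as the body, 26 mm across, 72 mm tall overall; stands loose and upright on the bench; origin at the centre of its underside, z up along its axis; round, so its yaw is of no account. About 35 g.
- vial_d: the slimmest and shortest vial: straight amber glass, paper label, white ribbed cap as wide as the body, 18 mm across, 60 mm tall overall; stands loose and upright on the bench; origin at the centre of its underside, z up along its axis; round, so its yaw is of no account. About 18 g.
- block_a: square aluminium block in the heater, 72.5 x 72.5 x 45 mm, fixed, with one round flat-bottomed well of 50 mm bore at its centre, 28 mm deep; the mouth flares to 62 mm over its top 6 mm. The well for the 44 mm vial. Origin at the centre of the block's underside, z up: well floor at z = 17 mm, block top at z = 45 mm; y along the row of blocks.
- block_b: square aluminium block in the heater, 72.5 x 72.5 x 45 mm, fixed, with one round flat-bottomed well of 39 mm bore at its centre, 28 mm deep; the mouth flares to 51 mm over its top 6 mm. The well for the 34 mm vial. Origin at the centre of the block's underside, z up: well floor at z = 17 mm, block top at z = 45 mm; y along the row of blocks.
- block_c: square aluminium block in the heater, 72.5 x 72.5 x 45 mm, fixed, with one round flat-bottomed well of 31 mm bore at its centre, 28 mm deep; the mouth flares to 43 mm over its top 6 mm. The well for the 26 mm vial. Origin at the centre of the block's underside, z up: well floor at z = 17 mm, block top at z = 45 mm; y along the row of blocks.
- block_d: square aluminium block in the heater, 72.5 x 72.5 x 45 mm, fixed, with one round flat-bottomed well of 23 mm bore at its centre, 28 mm deep; the mouth flares to 35 mm over its top 6 mm. The well for the 18 mm vial. Origin at the centre of the block's underside, z up: well floor at z = 17 mm, block top at z = 45 mm; y along the row of blocks.
- heater: white dry-block heater, 336 mm along y, 140 mm deep, fixed. Four blocks stand in one row along its y, 74 mm apart, in any order; their undersides are 40 mm and their tops 85 mm above the bench. Its rim is 3 mm lower than the block tops; its sloping control panel on the -x side is lower still. Origin: on the bench under the middle of the row, z up.

How it is judged (in metres and radians):
At the end, for the whole second after the job is handed in: Each vial stands in the well bored for it: its axis within 8 mm of the well's, its underside within 4 mm of the well's floor, tilted less than 0.1 rad, released and at rest (horizontal distance between vial_a and block_a below 0.008 m and z of vial_a in the frame of block_a below 0.021 m and angle between each of vial_a, vial_b, vial_c, vial_d's own z axis and vertical below 0.1 rad and linear speed of each of vial_a, vial_b, vial_c, vial_d below 0.02 m/s and contact force between the fingers and vial_a below 0.05 N and horizontal distance between vial_b and block_b below 0.008 m and z of vial_b in the frame of block_b below 0.021 m and contact force between the fingers and vial_b below 0.05 N and horizontal distance between vial_c and block_c below 0.008 m and z of vial_c in the frame of block_c below 0.021 m and contact force between the fingers and vial_c below 0.05 N and horizontal distance between vial_d and block_d below 0.008 m and z of vial_d in the frame of block_d below 0.021 m and contact force between the fingers and vial_d below 0.05 N); the robot touches nothing.
It fails at once if a vial is knocked over (tilted more than 0.8 rad) (angle between any of vial_a, vial_b, vial_c, vial_d's own z axis and vertical above 0.8 rad).
It fails at once if a vial is dropped (falls free of the fingers faster than 0.9 m/s, a fall of about 40 mm) ((linear speed of vial_a above 0.9 m/s and contact force between the fingers and vial_a below 0.02 N) or (linear speed of vial_b above 0.9 m/s and contact force between the fingers and vial_b below 0.02 N) or (linear speed of vial_c above 0.9 m/s and contact force between the fingers and vial_c below 0.02 N) or (linear speed of vial_d above 0.9 m/s and contact force between the fingers and vial_d below 0.02 N)).
It also fails if it takes over 96 s, if anything falls off the work surface, if the arm or the gripper's body presses on something with over 40 N, if the wrist force passes 120 N, or if a joint passes its speed limit or range.

ROBOT

A 6-joint arm with a two-finger parallel gripper is mounted at the origin on a cart in front of the work surface, level with it; the furniture and walls round the work are solid. World frame = base frame: x ahead of the robot, y to its left, z up, the work surface at z = 0. Lengths are in mm, angles in rad, forces in N, time in s.
With the tool pointing down it reaches from about 325 to 775 mm from the base axis. Payload 5.5 kg.
Tool frame: the origin (TCP) lies at the very end of the fingers, on their centre line; the grasp point (between the pads) lies 19 mm behind it (pinch_z is the distance from the TCP to the grasp point, in mm); z points along the fingers, y is the direction in which the jaws open and shut (so a half turn about z gives the same grasp; the last joint's range is limited). The gripper opens to 85 mm and grips with 20 to 120 N. Pads are 22 mm wide; open, the fingers measure 114 mm over their backs; the gripper's body (76 mm by 85 mm) begins 54 mm behind the grasp point. The pads swing forward as they close: fully open they stand 13 mm farther back than shut.
Start: joints at [-1.386, 0.091, 1.231, -0, 1.82, -0.057], TCP at [143.669, -582.56, 231.275] pointing down, gripper open.
Joint ranges: [-2.87, 2.87], [-0.86, 2.18], [0.17, 2.46], [-1.51, 4.65], [0.06, 2.69], [-2.65, 2.65]. Speed limits (rad/s): [2.57, 2.57, 3.01, 3.14, 3.14, 3.14].

INTERFACE

Orientations are given as a rotation vector (axis times angle).
In Python, from cell import * gives the robot as it stands.
- The arm moves only by the tool play_rows, never from a script. Its arguments are lists of equal length, an entry for each row: "travel": the shift along the tool's x, y, z in cm, a list of three; "rotation": the turn, a rotation vector about the tool's x, y, z in degrees, a list of three; "jaw": the finger opening in cm, from 0 to 8.54. In form: {"travel": [[dx, dy, dz], ...], "rotation": [[wx, wy, wz], ...], "jaw": [jaw, ...]}. A call has 1 to 20 rows; each row is the pose to reach, as a shift and turn from the pose measured when the call began, along the tool's axes at that moment; what a row does not reach only later rows make up. A row lasts 1/10 s, in which the tool goes at most 50 mm and 8.59 degrees, less where a joint would pass 70% of its speed; a pose out of reach is approached as far as the arm can. A call with a gripper value outside its range is refused whole. The fingers move at their own pace and stop on an object; the grip force is fixed at half the most. Time passes only in rows, so rows that repeat a pose let the fingers close. It gives the time, the measured TCP pose, the force and the opening at its end, in the units of the state.
- get_state(): the state, without advancing time (a new reading comes with each control period).
- snapshot(name): name is "scene" or "side" or "wrist"; returns the picture (384x512x3 uint8, red, green, blue); there is no depth.
- calibration(name): a dict with "fx", "fy", "cx", "cy" (pixels), "k1" (the pictures are not rectified: a ray, as slopes to the right and down, at radius r is drawn at 1 + k1 r^2 times it, then the intrinsics apply), "R" (3x3) and "t" (3): a world point X has camera coordinates R X + t. Camera axes: x right, y down, z forward; pixel columns grow to the right and rows downward; lengths in mm; the calibration is good to about 2 mm. A picture is of the moment at which its call begins: read the wrist's pose just before it. calibration takes no time and is no camera call; for the wrist camera it gives the pose at the moment of the call.
- sign_off(): hands the job in, once; it reports no verdict.
The state is a dict: "time": time; "qpos": joint angles; "joint_velocities": joint speeds; "effort": joint torques, N m; "tcp_pos": TCP position; "eef_rot": TCP orientation; "force": force on the tool from outside, world axes, zero at the start; "wrist_torque": the same for the moment, N m; "width": finger opening in mm.
Only numpy, scipy, OpenCV 4.12 (cv2) and the standard library are available. Lean on these libraries where they do the work, as an engineer would, in place of code of your own. Each camera call takes 0.05 s, during which the arm holds its last target. There are 200 camera calls.

## Working session

There is one attempt and no reset: what is moved stays moved. The work goes in short steps, Python scripts to look and compute and a tool call to move; the robot and the scene stay as the last step left them, time stands still between calls to the robot, and variables do not carry over. Pictures are saved under pics/ and viewed, about 12 in all and at most 16, crops included, and the job is handed in when it is done.

Besides the shell and the picture viewer there is one more tool, called after ">>>" by a JSON object that holds its "op" and its "data", one argument or row to a line. play_rows: Moves the arm, as the interface text tells. Its arguments: {"type":"object","properties":{"travel":{"type":"array","items":{"type":"array","items":{"type":"number"}}},"rotation":{"type":"array","items":{"type":"array","items":{"type":"number"}}},"jaw":{"type":"array","items":{"type":"number"}}},"required":["travel","rotation","jaw"]}

```bash
ls; mkdir -p pics; python3 - <<'E'
from cell import *
import cv2,numpy as np
s=get_state();print({k:np.round(s[k],3) for k in ("time","tcp_pos","eef_rot","width","force")})
for n in ("scene","side","wrist"):
    c=calibration(n);print(n,c)
    cv2.imwrite(f"pics/{n}0.png",snapshot(n)[:,:,::-1])
E
```

```text
pics
{'time': np.float64(0.0), 'tcp_pos': array([ 143.597, -582.28 ,  230.135]), 'eef_rot': array([-3.117, -0.379,  0.   ]), 'width': np.float64(85.706), 'force': array([ 0.215, -0.667, -0.33 ])}
scene {'fx': 454.0778951096681, 'fy': 454.0778951096681, 'cx': 256.4535889725957, 'cy': 195.88571559597463, 'k1': 0.03071360544995532, 'R': array([[ 5.16218200e-01, -8.56456792e-01, -7.30334423e-04],
       [-4.02289779e-01, -2.41721945e-01, -8.83025161e-01],
       [ 7.56096359e-01,  4.56127465e-01, -4.69325081e-01]]), 't': array([-340.99204625,  255.04731091,  771.23320089])}
side {'fx': 432.2440568503758, 'fy': 432.2440568503758, 'cx': 260.62052551843556, 'cy': 195.8168083844533, 'k1': 0.045446480436064765, 'R': array([[-0.99794657, -0.06109809, -0.01922655],
       [-0.01925617,  0.57246741, -0.81970133],
       [ 0.06108876, -0.8176479 , -0.57246841]]), 't': array([ 556.54227224,   98.16495797, 1119.90619298])}
wrist {'fx': 319.7304674849709, 'fy': 319.7304674849709, 'cx': 251.8289712290629, 'cy': 190.87532475966418, 'k1': -0.08251445398313427, 'R': array([[ 0.23942346, -0.97091392, -0.0015992 ],
       [-0.9325031 , -0.2304096 ,  0.27811758],
       [-0.2703967 , -0.06509662, -0.96054571]]), 't': array([-598.91722203,  -36.70503236,  378.24848786])}
```

View pics/scene0.png

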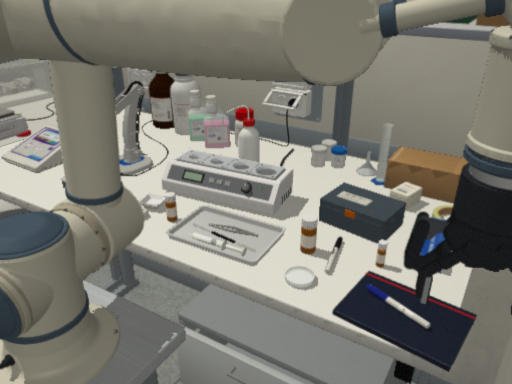

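View pics/side0.png

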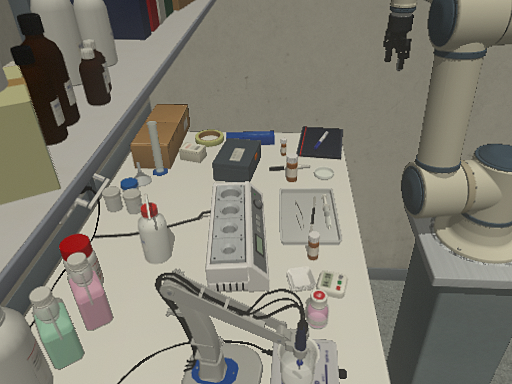

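The scene view shows three amber vials, at about (171,207), (309,235) and (381,253). The side view shows d at (283,147), b at (292,168), c at (313,245) and the pink a at (317,308). The heater is at (235,235) in the side view. I'll zoom in to get pixel positions.

```bash
python3 - <<'E'
import cv2,numpy as np
s=cv2.imread("pics/side0.png")
a=cv2.resize(s[175:295,195:275],None,fx=5,fy=5,interpolation=cv2.INTER_CUBIC)
b=cv2.resize(s[130:190,265:305],None,fx=5,fy=5,interpolation=cv2.INTER_CUBIC)
c=cv2.resize(s[225:335,295:335],None,fx=5,fy=5,interpolation=cv2.INTER_CUBIC)
o=np.zeros((600,800,3),np.uint8);o[:,:400]=a;o[:300,400:600]=b;o[:550,600:800]=c
cv2.imwrite("pics/crop1.png",o)
E
```

```text
(no output)
```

View pics/crop1.png

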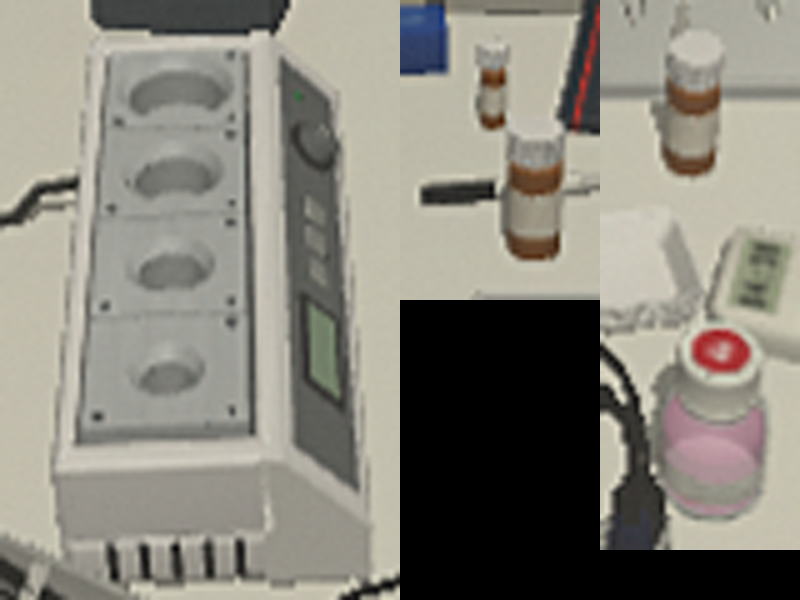

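The crop shows the wells shrinking from the -y end to +y: a, b, c, d. Mouth centres are at crop (179,88), (175,174), (170,263) and (167,367). The cap centres are d (492,46), b (535,128), c (696,40) and a (720,351).

```bash
cat > h.py <<'E'
from cell import *
import cv2,numpy as np
from scipy.spatial.transform import Rotation as Ro
def cam(c):
    return np.array([[c["fx"],0,c["cx"]],[0,c["fy"],c["cy"]],[0,0,1]]),np.array([c["k1"],0,0,0,0.])
def ray(c,u,v,z):
    K,D=cam(c);p=cv2.undistortPoints(np.array([[[u,v]]],float),K,D)[0,0]
    R=np.array(c["R"]);C=-R.T@c["t"];d=R.T@np.array([p[0],p[1],1])
    return C+d*(z-C[2])/d[2]
def proj(c,X):
    K,D=cam(c);return cv2.projectPoints(np.array(X,float).reshape(-1,1,3),cv2.Rodrigues(np.array(c["R"]))[0],np.array(c["t"],float),K,D)[0][:,0]
def move(x,y,z,yaw=None):
    """travel cm in present tool axes to the world TCP"""
    s=get_state();R=Ro.from_rotvec(s["eef_rot"])
    return R.inv().apply(np.array([x,y,z])-s["tcp_pos"])/10
E
python3 - <<'E'
from h import *
c=calibration("side")
P={"wa":(179,88,85),"wb":(175,174,85),"wc":(170,263,85),"wd":(167,367,85)}
W=[]
for k,(u,v,z) in P.items():
    p=ray(c,195+u/5,175+v/5,z);W.append(p);print(k,p.round(1))
print(np.diff(W,axis=0).round(1))
for k,(u,v,z) in {"d":(283.4,139.2,60),"b":(292,155.6,86),"c":(314.2,233,72),"a":(319,295.2,79)}.items():
    p=ray(c,u,v,z);print(k,p.round(1), np.hypot(*p[:2]).round(), "scene px",proj(calibration("scene"),p).round(1))
print(Ro.from_rotvec(get_state()["eef_rot"]).as_matrix().round(3))
w=calibration("wrist");print("wrist cam in world",(-np.array(w["R"]).T@w["t"]).round())
E
```

```text
wa [637.9 -43.2  85. ]
wb [630.9  32.6  85. ]
wc [624.9 102.9  85. ]
wd [617.3 175.9  85. ]
[[-7.  75.8  0. ]
 [-6.  70.2  0. ]
 [-7.6 73.   0. ]]
d [ 504.8 -398.2   60. ] 643.0 scene px [[382.3 241.9]]
b [ 476.5 -243.2   86. ] 535.0 scene px [[308.9 217.3]]
c [423.2  99.5  72. ] 435.0 scene px [[170.8 194.7]]
a [422.4 298.7  79. ] 517.0 scene px [[111.4 174.1]]
[[ 0.971  0.239 -0.   ]
 [ 0.239 -0.971  0.002]
 [ 0.    -0.002 -1.   ]]
wrist cam in world [ 211. -565.  373.]
```

>>> {"op": "play_rows", "data": {
  "travel": [
    [4,-1,0.7],
    [8,-2,1.4],
    [12,-3,2.1],
    [16,-4,2.8],
    [20,-4.7,3.5],
    [24,-5.6,4.2],
    [28,-6.6,5],
    [32,-7.5,6],
    [36,-8.5,6.5],
    [39.5,-9.3,7],
    [39.5,-9.3,7],
    [39.5,-9.3,7]
  ],
  "rotation": [
    [0,0,2],
    [0,0,4],
    [0,0,6],
    [0,0,8],
    [0,0,10],
    [0,0,12],
    [0,0,13.8],
    [0,0,13.8],
    [0,0,13.8],
    [0,0,13.8],
    [0,0,13.8],
    [0,0,13.8]
  ],
  "jaw": [8.5,8.5,8.5,8.5,8.5,8.5,8.5,8.5,8.5,8.5,8.5,8.5]
}}

```text
time: 1.35
tcp_pos: [505.0, -396.8, 159.7]
eef_rot: [-3.139, -0.004, 0.003]
force: [-0.6, 0.9, 0.4]
width: 84.8
```

```bash
cat >> h.py <<'E'
def look(tag,guess):
    """wrist picture with the projected guesses marked (saved at 1.5x)"""
    s=get_state();c=calibration("wrist");im=snapshot("wrist")[:,:,::-1].copy()
    cv2.imwrite(f"pics/{tag}_raw.png",im)
    b=cv2.resize(im,None,fx=1.5,fy=1.5)
    for g in guess:
        u=proj(c,g)[0];cv2.drawMarker(b,tuple(int(q*1.5) for q in u),(0,255,0),0,14,1);print("guess",g,"px",u.round(1))
    cv2.imwrite(f"pics/{tag}.png",b);print("t",s["time"],"tcp",np.round(s["tcp_pos"],1),np.round(s["eef_rot"],3),s["width"])
    np.savez(f"pics/{tag}.npz",**c);return c
E
python3 - <<'E'
from h import *
look("d1",[[505,-398,60],[476.5,-243.2,86]])
E
```

```text
guess [505, -398, 60] px [254.  190.4]
guess [476.5, -243.2, 86] px [ 51.1 235.2]
t 1.35 tcp [ 505.  -396.8  159.7] [-3.139e+00 -4.000e-03  3.000e-03] 84.75278422738687
```

View pics/d1.png

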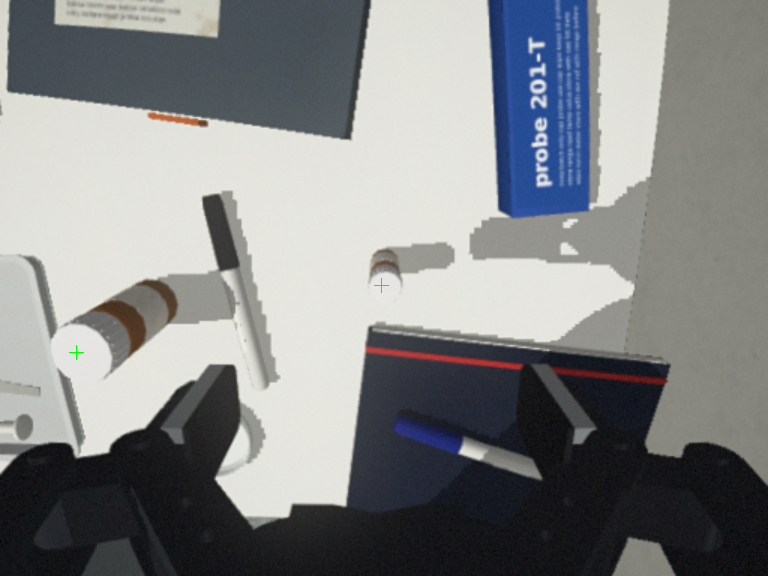

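The wrist view shows d's cap centre at (386,286) and b's at (83,351) in the 1.5x picture. Both are 5–7 displayed px right of my guesses.

```bash
python3 - <<'E'
from h import *
c=np.load("pics/d1.npz")
print(ray(c,386/1.5,286/1.5,60).round(1),ray(c,83/1.5,351/1.5,86).round(1))
E
```

```text
[ 504.8 -400.6   60. ] [ 477.5 -246.9   86. ]
```

>>> {"op": "play_rows", "data": {
  "travel": [
    [0,0.38,3],
    [0,0.38,6],
    [0,0.38,9],
    [0,0.38,11],
    [0,0.38,12.5],
    [0,0.38,12.5],
    [0,0.38,12.5],
    [0,0.38,12.5],
    [0,0.38,12.5],
    [0,0.38,12.5],
    [0,0.38,12.5],
    [0,0.38,12.5],
    [0,0.38,12.5]
  ],
  "rotation": [
    [0,0,0],
    [0,0,0],
    [0,0,0],
    [0,0,0],
    [0,0,0],
    [0,0,0],
    [0,0,0],
    [0,0,0],
    [0,0,0],
    [0,0,0],
    [0,0,0],
    [0,0,0],
    [0,0,0]
  ],
  "jaw": [5,5,5,5,5,3,2,1.2,1,1,1,1,1]
}}

```text
time: 2.7
tcp_pos: [504.8, -401.7, 36.8]
eef_rot: [3.141, 0.002, 0.001]
force: [0.0, 1.0, 5.8]
width: 16.3
```

>>> {"op": "play_rows", "data": {
  "travel": [
    [0,0,-2],
    [0,0,-5],
    [0,0,-9],
    [0.5,-2,-13],
    [1,-5,-16.3],
    [1.5,-8.5,-16.3],
    [2,-12,-16.3],
    [2.5,-16,-16.3],
    [3,-20,-16.3],
    [3.5,-24,-16.3],
    [4,-28,-16.3],
    [4.5,-32,-16.3],
    [5,-36,-16.3],
    [5.5,-40,-16.3],
    [6,-43,-16.3],
    [6.5,-45.5,-16.3],
    [6.5,-46.9,-16.3],
    [6.5,-46.9,-16.3],
    [6.5,-46.9,-16.3]
  ],
  "rotation": [
    [0,0,0],
    [0,0,0],
    [0,0,0],
    [0,0,0],
    [0,0,0],
    [0,0,0],
    [0,0,0],
    [0,0,0],
    [0,0,0],
    [0,0,0],
    [0,0,0],
    [0,0,0],
    [0,0,0],
    [0,0,0],
    [0,0,0],
    [0,0,0],
    [0,0,0],
    [0,0,0],
    [0,0,0]
  ],
  "jaw": [1,1,1,1,1,1,1,1,1,1,1,1,1,1,1,1,1,1,1]
}}

```text
time: 4.6
tcp_pos: [569.0, 66.8, 199.5]
eef_rot: [3.141, 0.002, 0.0]
force: [0.4, -0.4, -0.8]
width: 15.9
```

```bash
python3 - <<'E'
from h import *
look("w1",[[637.9,-43.2,85],[630.9,32.6,85],[624.9,102.9,85],[617.3,175.9,85],[423.2,99.5,72]])
cv2.imwrite("pics/scene1.png",snapshot("scene")[:,:,::-1])
E
```

```text
guess [637.9, -43.2, 85] px [391.1 101.9]
guess [630.9, 32.6, 85] px [295.7 109.6]
guess [624.9, 102.9, 85] px [206.3 117.2]
guess [617.3, 175.9, 85] px [116.5 127.8]
guess [423.2, 99.5, 72] px [219.5 321.2]
t 4.6 tcp [569.   66.8 199.5] [3.141e+00 2.000e-03 0.000e+00] 15.861756808331354
```

View pics/w1.png

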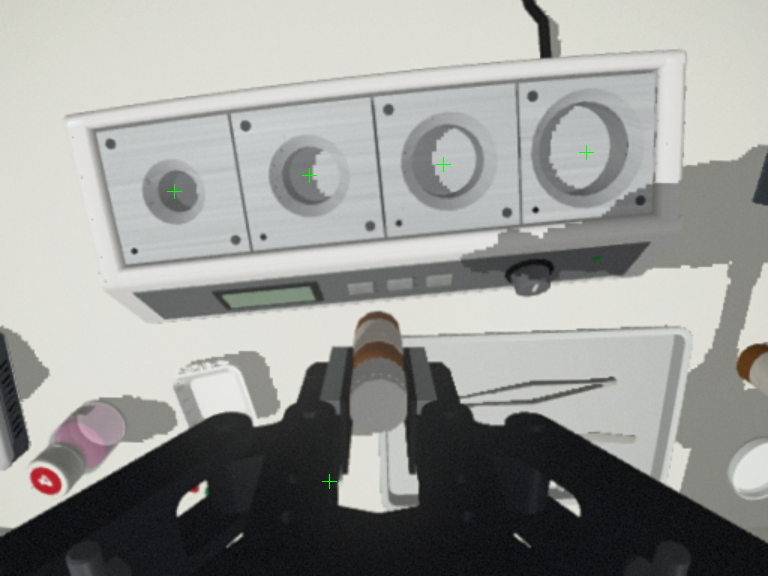

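All four wells are clear. The mouths, in 1.5x px, are a (587,142), b (449,161), c (309,175) and d (174,192). Vial d is held straight, and a's red disc is at (46,481).

```bash
python3 - <<'E'
from h import *
c=np.load("pics/w1.npz")
W=np.array([ray(c,u/1.5,v/1.5,85) for u,v in [(587,142),(449,161),(309,175.5),(174,192)]])
print(W.round(1));i=np.arange(4)-1.5
px=np.polyfit(i,W[:,0],1);py=np.polyfit(i,W[:,1],1);print(px,py,np.hypot(px[0],py[0]))
m=np.array([px[1],py[1]]);u=np.array([px[0],py[0]]);u/=np.hypot(*u);print((m+np.outer(i*74,u)).round(1))
print("a",ray(c,46/1.5,481/1.5,79).round(1))
E
```

```text
[[643.4 -42.8  85. ]
 [632.6  29.8  85. ]
 [625.1 103.1  85. ]
 [617.1 176.4  85. ]]
[ -8.65306176 629.56736637] [73.08484824 66.62497871] 73.59531588678365
[[642.6 -43.6]
 [633.9  29.9]
 [625.2 103.4]
 [616.5 176.9]]
a [422.  296.7  79. ]
```

View pics/scene1.png

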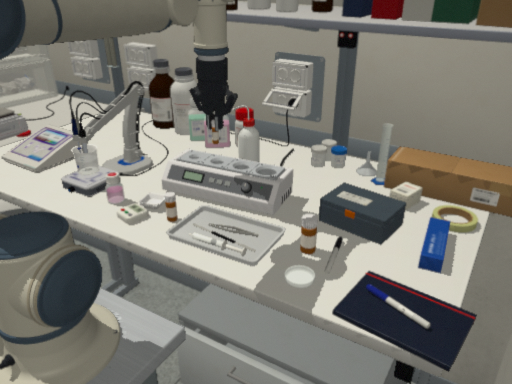

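The scene view shows a at (115,188). The electrode stand, stirrer and beaker at (88,165) are beside it on its +y side. Next I'll place d over its well.

>>> {"op": "play_rows", "data": {
  "travel": [
    [1,-2,0],
    [2,-5,0],
    [3,-8,0],
    [4,-10,0],
    [4.77,-10.98,0],
    [4.77,-10.98,2],
    [4.77,-10.98,4],
    [4.77,-10.98,6],
    [4.77,-10.98,6.5],
    [4.77,-10.98,6.5],
    [4.77,-10.98,6.5]
  ],
  "rotation": [
    [0,0,0],
    [0,0,0],
    [0,0,0],
    [0,0,0],
    [0,0,0],
    [0,0,0],
    [0,0,0],
    [0,0,0],
    [0,0,0],
    [0,0,0],
    [0,0,0]
  ],
  "jaw": [1,1,1,1,1,1,1,1,1,1,1]
}}

```text
time: 5.8
tcp_pos: [617.4, 175.4, 136.0]
eef_rot: [3.141, -0.002, 0.003]
force: [-0.1, 0.7, 0.5]
width: 16.0
```

```bash
python3 - <<'E'
from h import *
c=look("d2",[[616.7,176.6,85]])
b=cv2.imread("pics/d2_raw.png")[120:340,130:390];b=cv2.resize(b,None,fx=2.5,fy=2.5,interpolation=cv2.INTER_CUBIC);cv2.imwrite("pics/d2c.png",b)
E
```

```text
guess [616.7, 176.6, 85] px [250.3 212.8]
t 5.8 tcp [617.4 175.4 136. ] [ 3.141e+00 -2.000e-03  3.000e-03] 15.960331709318217
```

View pics/d2c.png

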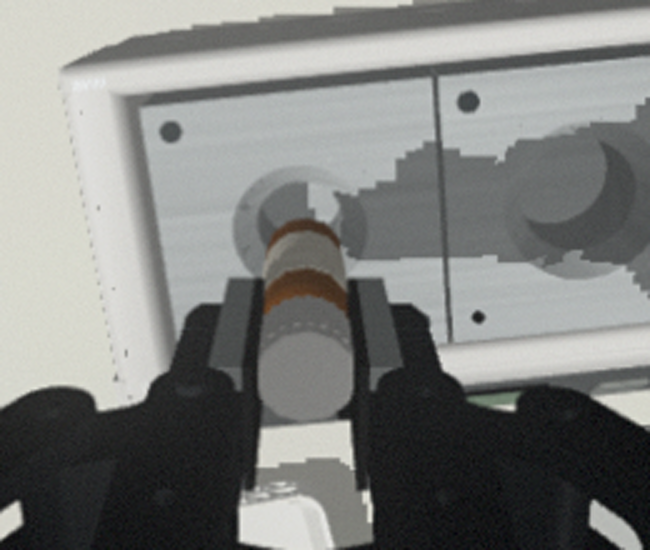

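d's bottom lines up with its well mouth. The mouth centre is at crop x≈300 and the vial's at ≈304. Lowering it now.

>>> {"op": "play_rows", "data": {
  "travel": [
    [-0.05,-0.12,1],
    [-0.05,-0.12,2],
    [-0.05,-0.12,2.8],
    [-0.05,-0.12,3.4],
    [-0.05,-0.12,3.7],
    [-0.05,-0.12,3.9],
    [-0.05,-0.12,3.9]
  ],
  "rotation": [
    [0,0,0],
    [0,0,0],
    [0,0,0],
    [0,0,0],
    [0,0,0],
    [0,0,0],
    [0,0,0]
  ],
  "jaw": [1,1,1,1,1,1,1]
}}

```text
time: 6.55
tcp_pos: [617.1, 176.8, 97.2]
eef_rot: [3.141, -0.001, 0.004]
force: [-0.3, -0.9, 0.1]
width: 16.0
```

>>> {"op": "play_rows", "data": {
  "travel": [
    [0,0,0.1],
    [0,0,0.2],
    [0,0,0.3],
    [0,0,0.3]
  ],
  "rotation": [
    [0,0,0],
    [0,0,0],
    [0,0,0],
    [0,0,0]
  ],
  "jaw": [1,1,1,1]
}}

```text
time: 6.95
tcp_pos: [617.1, 176.8, 94.1]
eef_rot: [3.141, -0.001, 0.004]
force: [0.3, 0.1, 0.7]
width: 15.6
```

>>> {"op": "play_rows", "data": {
  "travel": [
    [0,0,0.1],
    [0,0,0.15],
    [0,0,0.15]
  ],
  "rotation": [
    [0,0,0],
    [0,0,0],
    [0,0,0]
  ],
  "jaw": [1,1,1]
}}

```text
time: 7.25
tcp_pos: [617.4, 176.8, 93.7]
eef_rot: [3.142, -0.001, 0.006]
force: [-1.5, -0.3, 5.1]
width: 15.9
```

>>> {"op": "play_rows", "data": {
  "travel": [
    [0,0,0],
    [0,0,0],
    [0,0,0],
    [0,0,-1.5],
    [0,0,-4],
    [0,0,-8],
    [-1,3,-10],
    [-2,7,-10],
    [-3,11,-10],
    [-4.5,15,-10],
    [-6,19,-10],
    [-8,23,-10],
    [-9,27,-10],
    [-10,31,-10],
    [-11.5,35,-10],
    [-13,39,-10],
    [-14,42.4,-10],
    [-14,42.4,-9],
    [-14,42.4,-9]
  ],
  "rotation": [
    [0,0,0],
    [0,0,0],
    [0,0,0],
    [0,0,0],
    [0,0,0],
    [0,0,0],
    [0,0,0],
    [0,0,0],
    [0,0,0],
    [0,0,0],
    [0,0,0],
    [0,0,0],
    [0,0,0],
    [0,0,0],
    [0,0,0],
    [0,0,0],
    [0,0,0],
    [0,0,0],
    [0,0,0]
  ],
  "jaw": [2.2,3,3,3,3,3,3,4,5,6,6.5,6.5,6.5,6.5,6.5,6.5,6.5,6.5,6.5]
}}

```text
time: 9.15
tcp_pos: [476.1, -247.3, 182.5]
eef_rot: [-3.14, 0.004, -0.004]
force: [0.1, 0.7, -0.2]
width: 65.4
```

```bash
python3 - <<'E'
from h import *
c=look("b1",[[477.5,-246.9,86]])
im=cv2.imread("pics/b1_raw.png")
k=proj(c,[477.5,-246.9,86])[0].astype(int)
cr=lambda i,x0,x1,y0,y1:cv2.resize(i[y0:y1,x0:x1],(400,400),interpolation=cv2.INTER_CUBIC)
s=snapshot("side")[:,:,::-1]
cv2.imwrite("pics/b1c.png",np.hstack([cr(im,k[0]-60,k[0]+60,k[1]-60,k[1]+60),cr(s,190,290,180,280)]));print(k)
E
```

```text
guess [477.5, -246.9, 86] px [251.8 190.3]
t 9.15 tcp [ 476.1 -247.3  182.5] [-3.14   0.004 -0.004] 65.43059280961296
[251 190]
```

View pics/b1c.png

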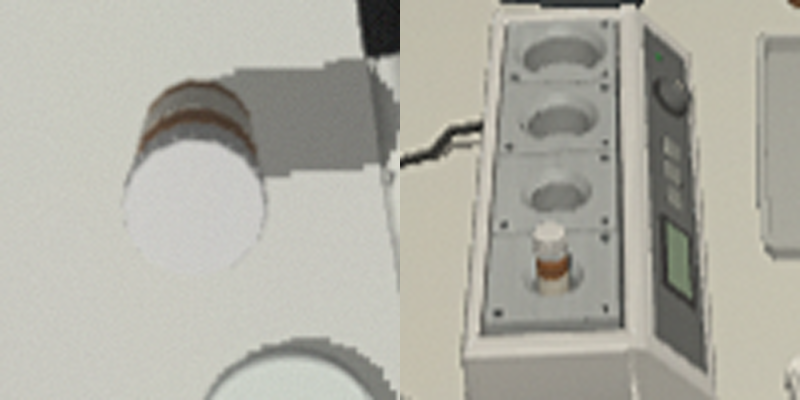

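d stands upright in its well. b's cap centre is at wrist px (249.2,192.1), which puts it near (476,-245). Picking b.

>>> {"op": "play_rows", "data": {
  "travel": [
    [0,-0.2,3],
    [0,-0.2,6],
    [0,-0.2,9],
    [0,-0.2,12],
    [0,-0.2,14],
    [0,-0.2,14.8],
    [0,-0.2,14.8],
    [0,-0.2,14.8],
    [0,-0.2,14.8],
    [0,-0.2,14.8],
    [0,-0.2,14.8],
    [0,-0.2,14.8],
    [0,-0.2,14.8]
  ],
  "rotation": [
    [0,0,0],
    [0,0,0],
    [0,0,0],
    [0,0,0],
    [0,0,0],
    [0,0,0],
    [0,0,0],
    [0,0,0],
    [0,0,0],
    [0,0,0],
    [0,0,0],
    [0,0,0],
    [0,0,0]
  ],
  "jaw": [6.5,6.5,6.5,6.5,6.5,6.5,5,4,3,2.6,2.6,2.6,2.6]
}}

```text
time: 10.55
tcp_pos: [478.6, -244.4, 37.5]
eef_rot: [3.141, -0.0, 0.011]
force: [-0.5, 0.9, 6.4]
width: 32.8
```

>>> {"op": "play_rows", "data": {
  "travel": [
    [0,0,-1.5],
    [0,0,-4],
    [0,0,-8],
    [1,-1,-12],
    [2.5,-3,-14],
    [4,-6,-14],
    [6,-9.5,-14],
    [8,-13,-14],
    [10,-17,-14],
    [12,-21,-14],
    [14,-24,-14],
    [15.5,-26.5,-14],
    [15.5,-27.4,-12],
    [15.5,-27.4,-10.5],
    [15.5,-27.4,-10],
    [15.5,-27.4,-10]
  ],
  "rotation": [
    [0,0,0],
    [0,0,0],
    [0,0,0],
    [0,0,0],
    [0,0,0],
    [0,0,0],
    [0,0,0],
    [0,0,0],
    [0,0,0],
    [0,0,0],
    [0,0,0],
    [0,0,0],
    [0,0,0],
    [0,0,0],
    [0,0,0],
    [0,0,0]
  ],
  "jaw": [2.6,2.6,2.6,2.6,2.6,2.6,2.6,2.6,2.6,2.6,2.6,2.6,2.6,2.6,2.6,2.6]
}}

```text
time: 12.15
tcp_pos: [632.1, 28.6, 137.2]
eef_rot: [3.141, -0.002, 0.007]
force: [-0.7, -0.6, -1.1]
width: 32.7
```

```bash
python3 - <<'E'
from h import *
c=look("b2",[[633.8,30,85]])
s=get_state()["tcp_pos"]
print("bottom/axis px if vial on tool axis",proj(c,[[s[0],s[1],s[2]-36],[s[0],s[1],s[2]+50]]).round(1))
b=cv2.imread("pics/b2_raw.png")[100:340,130:390];b=cv2.resize(b,None,fx=2.5,fy=2.5,interpolation=cv2.INTER_CUBIC);cv2.imwrite("pics/b2c.png",b)
E
```

```text
guess [633.8, 30, 85] px [249.9 208.8]
t 12.15 tcp [632.1  28.6 137.2] [ 3.141e+00 -2.000e-03  7.000e-03] 32.73090247421792
bottom/axis px if vial on tool axis [[252.3 220.4]
 [253.  312.3]]
```

View pics/b2c.png

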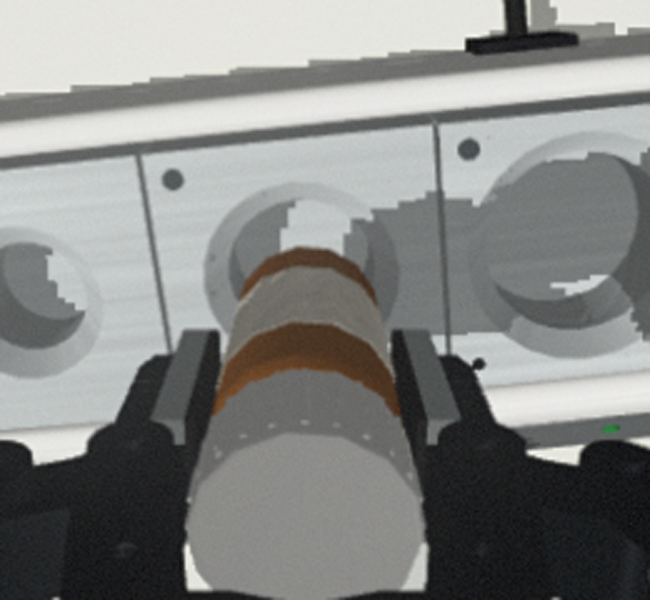

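The mouth centre is at about (250.6,209). The vial's bottom is at about (253,225), so it sits roughly 3 mm behind the tool axis in x. I'll correct by x +4.5 and y +1.9 mm and lower.

>>> {"op": "play_rows", "data": {
  "travel": [
    [0.45,-0.19,0.5],
    [0.45,-0.19,1.2],
    [0.45,-0.19,2],
    [0.45,-0.19,2.8],
    [0.45,-0.19,3.4],
    [0.45,-0.19,3.7],
    [0.45,-0.19,3.9],
    [0.45,-0.19,3.9]
  ],
  "rotation": [
    [0,0,0],
    [0,0,0],
    [0,0,0],
    [0,0,0],
    [0,0,0],
    [0,0,0],
    [0,0,0],
    [0,0,0]
  ],
  "jaw": [2.6,2.6,2.6,2.6,2.6,2.6,2.6,2.6]
}}

```text
time: 13.0
tcp_pos: [637.2, 30.4, 99.2]
eef_rot: [3.141, -0.002, 0.009]
force: [0.4, 0.4, -0.9]
width: 32.7
```

>>> {"op": "play_rows", "data": {
  "travel": [
    [0,0,0.15],
    [0,0,0.3],
    [0,0,0.4],
    [0,0,0.4]
  ],
  "rotation": [
    [0,0,0],
    [0,0,0],
    [0,0,0],
    [0,0,0]
  ],
  "jaw": [2.6,2.6,2.6,2.6]
}}

```text
time: 13.4
tcp_pos: [637.2, 30.4, 95.1]
eef_rot: [3.141, -0.002, 0.009]
force: [0.1, 0.6, -1.7]
width: 32.6
```

>>> {"op": "play_rows", "data": {
  "travel": [
    [0,0,0.1],
    [0,0,0.2],
    [0,0,0.2]
  ],
  "rotation": [
    [0,0,0],
    [0,0,0],
    [0,0,0]
  ],
  "jaw": [2.6,2.6,2.6]
}}

```text
time: 13.7
tcp_pos: [637.4, 30.4, 94.5]
eef_rot: [3.141, -0.002, 0.011]
force: [-1.7, -0.2, 4.7]
width: 32.9
```

>>> {"op": "play_rows", "data": {
  "travel": [
    [0,0,0],
    [0,0,0],
    [0,0,0],
    [0,0,-1.5],
    [0,0,-4],
    [0,0,-8],
    [-1,-0.5,-9.5],
    [-3.5,-1.2,-9.5],
    [-7,-2.5,-9.5],
    [-11,-3.5,-9.5],
    [-15,-4.8,-9.5],
    [-19,-6,-9.5],
    [-21.4,-6.9,-9.5],
    [-21.4,-6.9,-8.5],
    [-21.4,-6.9,-8.5]
  ],
  "rotation": [
    [0,0,0],
    [0,0,0],
    [0,0,0],
    [0,0,0],
    [0,0,0],
    [0,0,0],
    [0,0,0],
    [0,0,0],
    [0,0,0],
    [0,0,0],
    [0,0,0],
    [0,0,0],
    [0,0,0],
    [0,0,0],
    [0,0,0]
  ],
  "jaw": [4,4.8,4.8,4.8,4.8,4.8,5,5.5,5.5,5.5,5.5,5.5,5.5,5.5,5.5]
}}

```text
time: 15.2
tcp_pos: [422.2, 99.9, 177.0]
eef_rot: [3.141, -0.001, 0.01]
force: [0.4, 0.2, 0.1]
width: 54.7
```

```bash
python3 - <<'E'
from h import *
c=look("c1",[[423.2,99.5,72],[422,297,79]])
im=cv2.imread("pics/c1_raw.png")
s=snapshot("side")[:,:,::-1]
cr=cv2.resize(s[180:300,190:270],(267,400),interpolation=cv2.INTER_CUBIC)
cv2.imwrite("pics/c1c.png",np.hstack([cv2.resize(im,(533,400)),cr]))
E
```

```text
guess [423.2, 99.5, 72] px [252.5 188.4]
guess [422, 297, 79] px [ 13.2 192.3]
t 15.2 tcp [422.2  99.9 177. ] [ 3.141e+00 -1.000e-03  1.000e-02] 54.68637427317999
```

View pics/c1c.png

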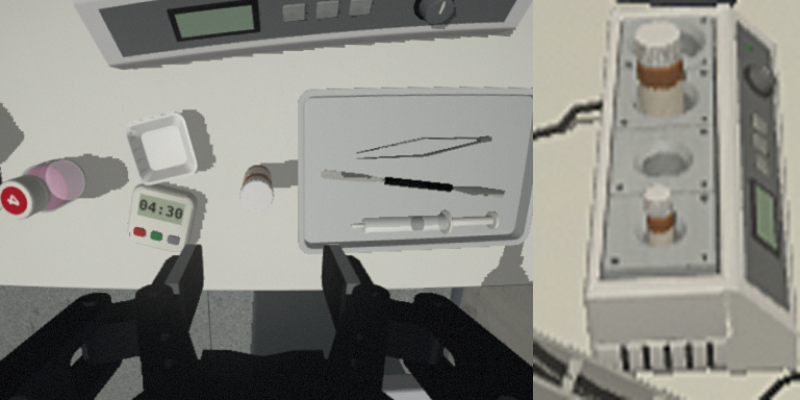

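b and d stand upright in their wells. c's cap is centred at wrist px of about (247,185), 4–5 px from my guess. a's red disc matches its guess.

```bash
python3 - <<'E'
from h import *
c=np.load("pics/c1.npz");print(ray(c,247,185.3,72).round(1),ray(c,13,191.2,79).round(1))
g=cv2.cvtColor(cv2.imread("pics/c1_raw.png"),cv2.COLOR_BGR2GRAY)[155:210,225:270]
k=cv2.HoughCircles(cv2.resize(g,None,fx=4,fy=4),cv2.HOUGH_GRADIENT,1,100,param1=60,param2=15,minRadius=52,maxRadius=76)
if k is not None: x,y,r=k[0,0]/4;print(x+225,y+155,r,ray(c,x+225,y+155,72).round(1))
E
```

```text
[425.7 103.9  72. ] [422.9 296.9  79. ]
246.625 187.375 14.7 [424.  104.2  72. ]
```

>>> {"op": "play_rows", "data": {
  "travel": [
    [0.25,-0.41,3],
    [0.25,-0.41,6],
    [0.25,-0.41,9],
    [0.25,-0.41,12],
    [0.25,-0.41,13.5],
    [0.25,-0.41,14.1],
    [0.25,-0.41,14.1],
    [0.25,-0.41,14.1],
    [0.25,-0.41,14.1],
    [0.25,-0.41,14.1],
    [0.25,-0.41,14.1],
    [0.25,-0.41,14.1],
    [0.25,-0.41,14.1]
  ],
  "rotation": [
    [0,0,0],
    [0,0,0],
    [0,0,0],
    [0,0,0],
    [0,0,0],
    [0,0,0],
    [0,0,0],
    [0,0,0],
    [0,0,0],
    [0,0,0],
    [0,0,0],
    [0,0,0],
    [0,0,0]
  ],
  "jaw": [5.5,5.5,5.5,5.5,5.5,5.5,4,3,2.2,1.8,1.8,1.8,1.8]
}}

```text
time: 16.6
tcp_pos: [427.7, 103.7, 38.4]
eef_rot: [3.141, -0.002, 0.016]
force: [0.1, -0.3, 5.4]
width: 24.5
```

>>> {"op": "play_rows", "data": {
  "travel": [
    [0,0,-1.5],
    [0,0,-4],
    [0,0,-8],
    [1,0,-12],
    [2.5,0,-14],
    [5,0,-14],
    [8.5,0,-14],
    [12,0,-14],
    [15.5,0,-14],
    [18.5,0,-14],
    [20,0,-13],
    [20,0,-11.5],
    [20,0,-10.2],
    [20,0,-10.2],
    [20,0,-10.2]
  ],
  "rotation": [
    [0,0,0],
    [0,0,0],
    [0,0,0],
    [0,0,0],
    [0,0,0],
    [0,0,0],
    [0,0,0],
    [0,0,0],
    [0,0,0],
    [0,0,0],
    [0,0,0],
    [0,0,0],
    [0,0,0],
    [0,0,0],
    [0,0,0]
  ],
  "jaw": [1.8,1.8,1.8,1.8,1.8,1.8,1.8,1.8,1.8,1.8,1.8,1.8,1.8,1.8,1.8]
}}

```text
time: 18.1
tcp_pos: [625.6, 103.5, 142.2]
eef_rot: [3.141, -0.002, 0.014]
force: [-0.8, 0.8, -0.6]
width: 24.6
```

```bash
python3 - <<'E'
from h import *
c=look("c2",[[625.2,103.4,85]])
s=get_state()["tcp_pos"]
print("bottom/top px if vial on tool axis",proj(c,[[s[0],s[1],s[2]-37],[s[0],s[1],s[2]+35]]).round(1))
b=cv2.imread("pics/c2_raw.png")[100:340,130:390];b=cv2.resize(b,None,fx=2.5,fy=2.5,interpolation=cv2.INTER_CUBIC);cv2.imwrite("pics/c2c.png",b)
E
```

```text
guess [625.2, 103.4, 85] px [252.3 209.7]
t 18.1 tcp [625.6 103.5 142.2] [ 3.141e+00 -2.000e-03  1.400e-02] 24.590000921942078
bottom/top px if vial on tool axis [[252.1 219.9]
 [252.5 286.8]]
```

View pics/c2c.png

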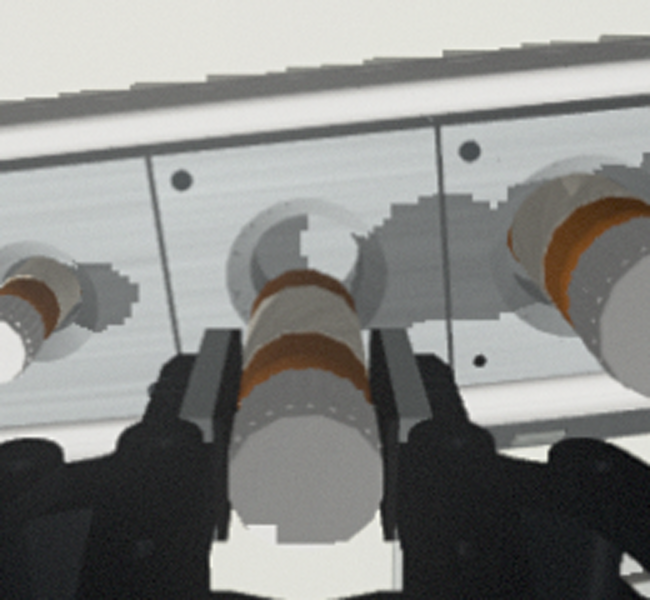

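c's mouth centre is at wrist px (252.4,210) and its bottom at about (251,227). It is centred in y but about 4 mm short in x. b and d still look upright. I'll correct and lower.

>>> {"op": "play_rows", "data": {
  "travel": [
    [0.4,0.04,0.5],
    [0.4,0.04,1.2],
    [0.4,0.04,2],
    [0.4,0.04,2.8],
    [0.4,0.04,3.5],
    [0.4,0.04,4],
    [0.4,0.04,4.2],
    [0.4,0.04,4.2]
  ],
  "rotation": [
    [0,0,0],
    [0,0,0],
    [0,0,0],
    [0,0,0],
    [0,0,0],
    [0,0,0],
    [0,0,0],
    [0,0,0]
  ],
  "jaw": [1.8,1.8,1.8,1.8,1.8,1.8,1.8,1.8]
}}

```text
time: 18.95
tcp_pos: [630.4, 103.1, 100.8]
eef_rot: [3.141, -0.002, 0.016]
force: [0.3, -0.5, 0.0]
width: 24.3
```

>>> {"op": "play_rows", "data": {
  "travel": [
    [0,0,0.15],
    [0,0,0.3],
    [0,0,0.45],
    [0,0,0.45]
  ],
  "rotation": [
    [0,0,0],
    [0,0,0],
    [0,0,0],
    [0,0,0]
  ],
  "jaw": [1.8,1.8,1.8,1.8]
}}

```text
time: 19.35
tcp_pos: [630.4, 103.1, 96.0]
eef_rot: [3.141, -0.002, 0.015]
force: [-0.8, 1.3, -0.4]
width: 24.8
```

>>> {"op": "play_rows", "data": {
  "travel": [
    [0,0,0.1],
    [0,0,0.2],
    [0,0,0.2]
  ],
  "rotation": [
    [0,0,0],
    [0,0,0],
    [0,0,0]
  ],
  "jaw": [1.8,1.8,1.8]
}}

```text
time: 19.65
tcp_pos: [630.7, 103.1, 95.5]
eef_rot: [3.141, -0.002, 0.017]
force: [-1.8, 0.5, 4.8]
width: 24.5
```

>>> {"op": "play_rows", "data": {
  "travel": [
    [0,0,0],
    [0,0,0],
    [0,0,0],
    [0,0,-1.5],
    [0,0,-4],
    [0,0,-8],
    [-1,0,-10.5],
    [-4,0,-10.5],
    [-8,-2,-10.5],
    [-12,-4,-10.5],
    [-15,-7,-10.5],
    [-18,-10,-10.5],
    [-20,-13,-10.5],
    [-20.8,-16,-10.5],
    [-20.8,-16.7,-10.5],
    [-20.8,-16.7,-10.5]
  ],
  "rotation": [
    [0,0,0],
    [0,0,0],
    [0,0,0],
    [0,0,0],
    [0,0,0],
    [0,0,0],
    [0,0,0],
    [0,0,0],
    [0,0,0],
    [0,0,0],
    [0,0,0],
    [0,0,0],
    [0,0,0],
    [0,0,0],
    [0,0,0],
    [0,0,0]
  ],
  "jaw": [3.2,3.9,3.9,3.9,3.9,3.9,3.9,4.5,5,5.5,6,6,6,6,6,6]
}}

```text
time: 21.25
tcp_pos: [421.6, 271.2, 198.9]
eef_rot: [3.141, 0.001, 0.019]
force: [-0.3, -0.6, 0.3]
width: 59.7
```

```bash
python3 - <<'E'
from h import *
c=look("a1",[[422.5,297,79]])
print(get_state()["qpos"].round(2))
im=cv2.imread("pics/a1_raw.png")
s=snapshot("side")[:,:,::-1]
cv2.imwrite("pics/side3.png",s)
sc=snapshot("scene")[:,:,::-1]
cr=cv2.resize(s[180:380,190:350],(267,333),interpolation=cv2.INTER_CUBIC)
cr2=cv2.resize(sc[80:230,50:170],(267,267))
o=np.zeros((600,800,3),np.uint8);o[:400,:533]=cv2.resize(im,(533,400));o[:333,533:]=cr;o[333:600,533:]=cr2
cv2.imwrite("pics/a1c.png",o)
E
```

```text
guess [422.5, 297, 79] px [221.7 184.5]
t 21.25 tcp [421.6 271.2 198.9] [3.141e+00 1.000e-03 1.900e-02] 59.73034596924015
[ 0.51 -0.19  1.56 -0.01  1.76  2.08]
```

View pics/a1c.png

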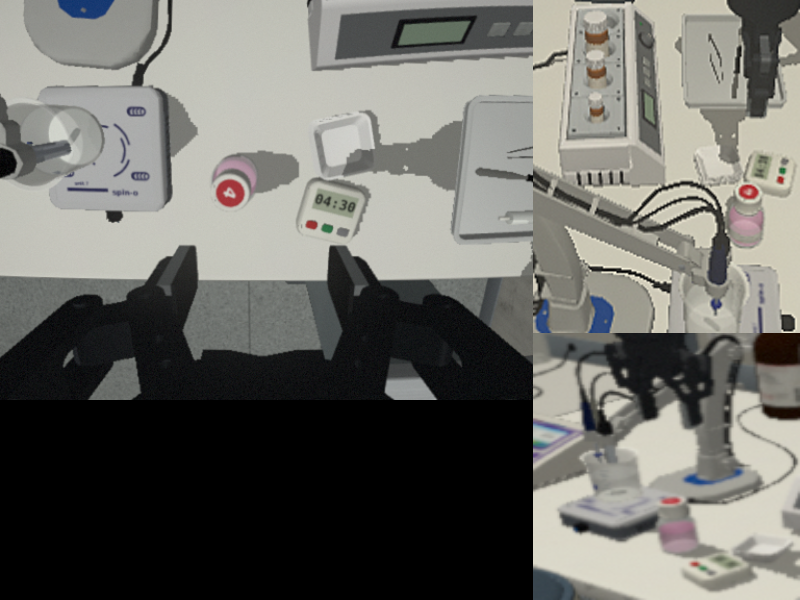

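c, b and d stand upright in their wells. a's red disc is at wrist px (221.9,186.3). The stirrer, beaker and probe stand lie on its +y side, so I'll triangulate the probe before going down.

```bash
python3 - <<'E'
from h import *
w=np.load("pics/a1.npz");print("a",ray(w,221.9,186.3,79).round(1))
s=calibration("side");sc=calibration("scene")
def tri(c1,p1,c2,p2):
    P=[];q=[]
    for c,p in((c1,p1),(c2,p2)):
        K,D=cam(c);q.append(cv2.undistortPoints(np.array([[p]],float),K,D)[0].T);P.append(np.c_[c["R"],c["t"]])
    X=cv2.triangulatePoints(P[0],P[1],*q)[:,0];X=X[:3]/X[3];return X.round(1),proj(c1,X).round(),proj(c2,X).round()
print("holder side-wrist",tri(s,(302,333),w,(5,154)))
print("probe top side-scene",tri(s,(303,309),sc,(76,118)))
print("holder side-scene",tri(s,(302,333),sc,(82,146)))
for z in(100,150,200): print(z,ray(s,303,309,z).round(),ray(s,302,333,z).round())
E
```

```text
a [420.9 296.9  79. ]
holder side-wrist (array([459.9, 436.9, 140.4]), array([[302., 333.]]), array([[  5., 153.]]))
probe top side-scene (array([458.1, 439.5, 198.6]), array([[305., 310.]]), array([[ 77., 117.]]))
holder side-scene (array([454.4, 428.2, 123.5]), array([[305., 335.]]), array([[ 84., 145.]]))
100 [456. 353. 100.] [458. 406. 100.]
150 [458. 395. 150.] [461. 444. 150.]
200 [461. 438. 200.] [463. 483. 200.]
```

The probe is at y≈437, 140 mm from a, so a straight descent is clear. a is at (421,297).

>>> {"op": "play_rows", "data": {
  "travel": [
    [-0.05,-1,0],
    [-0.05,-2,1],
    [-0.05,-2.57,4],
    [-0.05,-2.57,8],
    [-0.05,-2.57,11],
    [-0.05,-2.57,14],
    [-0.05,-2.57,16],
    [-0.05,-2.57,17],
    [-0.05,-2.57,17],
    [-0.05,-2.57,17],
    [-0.05,-2.57,17],
    [-0.05,-2.57,17],
    [-0.05,-2.57,17],
    [-0.05,-2.57,17],
    [-0.05,-2.57,17]
  ],
  "rotation": [
    [0,0,0],
    [0,0,0],
    [0,0,0],
    [0,0,0],
    [0,0,0],
    [0,0,0],
    [0,0,0],
    [0,0,0],
    [0,0,0],
    [0,0,0],
    [0,0,0],
    [0,0,0],
    [0,0,0],
    [0,0,0],
    [0,0,0]
  ],
  "jaw": [7,7,7,7,7,7,7,7,6,5,4,3.6,3.6,3.6,3.6]
}}

```text
time: 22.9
tcp_pos: [424.7, 295.7, 30.1]
eef_rot: [-3.141, 0.004, -0.022]
force: [0.0, -0.1, 5.3]
width: 42.8
```

>>> {"op": "play_rows", "data": {
  "travel": [
    [0,0,-1.5],
    [0,0,-4],
    [0,0,-8],
    [0,0,-12],
    [0.5,0.5,-16],
    [2,2.5,-18],
    [4,5.5,-18],
    [6,9,-18],
    [8.2,12.5,-18],
    [10.5,16,-18],
    [12.7,19.5,-18],
    [15,23,-18],
    [17.2,26.5,-18],
    [19.5,30,-18],
    [21.3,32.8,-18],
    [22.1,33.9,-17],
    [22.1,33.9,-14],
    [22.1,33.9,-12],
    [22.1,33.9,-11],
    [22.1,33.9,-11]
  ],
  "rotation": [
    [0,0,0],
    [0,0,0],
    [0,0,0],
    [0,0,0],
    [0,0,0],
    [0,0,0],
    [0,0,0],
    [0,0,0],
    [0,0,0],
    [0,0,0],
    [0,0,0],
    [0,0,0],
    [0,0,0],
    [0,0,0],
    [0,0,0],
    [0,0,0],
    [0,0,0],
    [0,0,0],
    [0,0,0],
    [0,0,0]
  ],
  "jaw": [3.6,3.6,3.6,3.6,3.6,3.6,3.6,3.6,3.6,3.6,3.6,3.6,3.6,3.6,3.6,3.6,3.6,3.6,3.6,3.6]
}}

```text
time: 24.9
tcp_pos: [642.2, -43.2, 140.9]
eef_rot: [-3.14, 0.003, -0.016]
force: [0.5, 0.0, -0.6]
width: 43.0
```

```bash
python3 - <<'E'
from h import *
c=look("a2",[[642.8,-43.3,85]])
s=get_state()["tcp_pos"]
print("bottom/top px if vial on tool axis",proj(c,[[s[0],s[1],s[2]-30],[s[0],s[1],s[2]+49]]).round(1))
b=cv2.imread("pics/a2_raw.png")[100:340,130:390];b=cv2.resize(b,None,fx=2.5,fy=2.5,interpolation=cv2.INTER_CUBIC);cv2.imwrite("pics/a2c.png",b)
E
```

```text
guess [642.8, -43.3, 85] px [252.5 209. ]
t 24.9 tcp [642.2 -43.2 140.9] [-3.14e+00  3.00e-03 -1.60e-02] 42.987105401610364
bottom/top px if vial on tool axis [[252.6 224.5]
 [252.7 310.4]]
```

View pics/a2c.png

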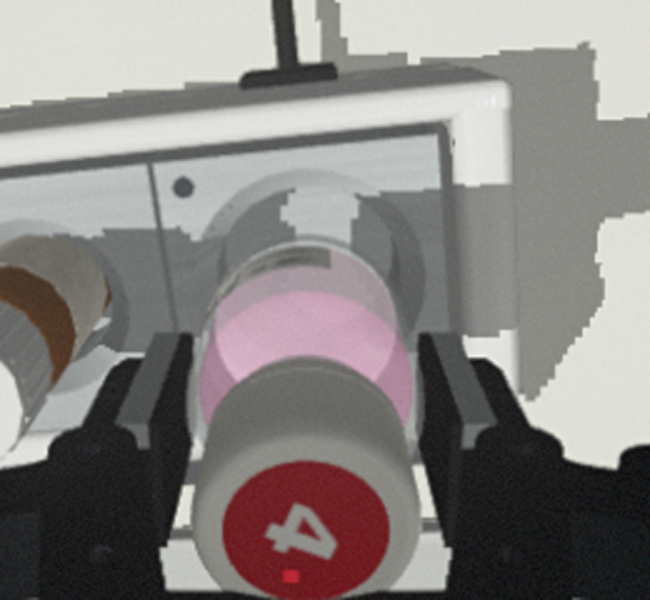

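a's mouth centre is at about (254,210) and its bottom at about (252,229). I'll correct by x +2.8 and y -0.7 mm and lower.

>>> {"op": "play_rows", "data": {
  "travel": [
    [0.28,0.07,0.5],
    [0.28,0.07,1.2],
    [0.28,0.07,2],
    [0.28,0.07,2.8],
    [0.28,0.07,3.5],
    [0.28,0.07,4.1],
    [0.28,0.07,4.5],
    [0.28,0.07,4.6],
    [0.28,0.07,4.6]
  ],
  "rotation": [
    [0,0,0],
    [0,0,0],
    [0,0,0],
    [0,0,0],
    [0,0,0],
    [0,0,0],
    [0,0,0],
    [0,0,0],
    [0,0,0]
  ],
  "jaw": [3.6,3.6,3.6,3.6,3.6,3.6,3.6,3.6,3.6]
}}

```text
time: 25.85
tcp_pos: [645.6, -43.9, 96.1]
eef_rot: [-3.14, 0.003, -0.017]
force: [-3.6, 0.2, -1.8]
width: 43.0
```

>>> {"op": "play_rows", "data": {
  "travel": [
    [-0.05,0,0.2],
    [-0.05,0,0.4],
    [-0.05,0,0.5],
    [-0.05,0,0.5]
  ],
  "rotation": [
    [0,0,0],
    [0,0,0],
    [0,0,0],
    [0,0,0]
  ],
  "jaw": [3.6,3.6,3.6,3.6]
}}

```text
time: 26.25
tcp_pos: [645.4, -43.9, 91.0]
eef_rot: [-3.14, 0.003, -0.018]
force: [-2.8, -0.3, -0.2]
width: 42.7
```

>>> {"op": "play_rows", "data": {
  "travel": [
    [-0.15,0,0.1],
    [-0.2,0,0.2],
    [-0.2,0,0.3],
    [-0.2,0,0.3]
  ],
  "rotation": [
    [0,0,0],
    [0,0,0],
    [0,0,0],
    [0,0,0]
  ],
  "jaw": [3.6,3.6,3.6,3.6]
}}

```text
time: 26.65
tcp_pos: [643.4, -43.9, 87.8]
eef_rot: [-3.14, 0.003, -0.018]
force: [0.1, -0.0, -0.5]
width: 42.7
```

>>> {"op": "play_rows", "data": {
  "travel": [
    [0,0,0.1],
    [0,0,0.2],
    [0,0,0.2]
  ],
  "rotation": [
    [0,0,0],
    [0,0,0],
    [0,0,0]
  ],
  "jaw": [3.6,3.6,3.6]
}}

```text
time: 26.95
tcp_pos: [643.7, -43.9, 87.2]
eef_rot: [-3.14, 0.003, -0.02]
force: [-2.5, 1.3, 4.2]
width: 43.0
```

>>> {"op": "play_rows", "data": {
  "travel": [
    [0,0,0],
    [0,0,0],
    [0,0,0],
    [0,0,-1.5],
    [0,0,-4],
    [0,0,-8],
    [0,0,-12],
    [-2,-2,-14],
    [-5,-5,-16],
    [-8,-8,-16],
    [-11,-11,-16],
    [-11,-11,-16],
    [-11,-11,-16]
  ],
  "rotation": [
    [0,0,0],
    [0,0,0],
    [0,0,0],
    [0,0,0],
    [0,0,0],
    [0,0,0],
    [0,0,0],
    [0,0,0],
    [0,0,0],
    [0,0,0],
    [0,0,0],
    [0,0,0],
    [0,0,0]
  ],
  "jaw": [5.2,5.8,5.8,5.8,5.8,5.8,5.8,5.8,5.8,5.8,5.8,5.8,5.8]
}}

```text
time: 28.25
tcp_pos: [531.6, 66.7, 247.5]
eef_rot: [-3.141, 0.0, -0.024]
force: [-0.2, -0.7, -0.3]
width: 58.0
```

```bash
python3 - <<'E'
from h import *
W=np.array([(642.5,-43.6),(633.9,29.9),(625.2,103.4),(616.6,176.8)]);H=[79,86,72,60]
c=look("f1",[[*w,57+h] for w,h in zip(W,H)])
w=cv2.imread("pics/f1.png")
s=snapshot("side")[:,:,::-1].copy();cs=calibration("side")
cr=cv2.resize(s[165:295,195:285],(415,600),interpolation=cv2.INTER_CUBIC)
for q,h in zip(W,H):
    u=proj(cs,[*q,57+h])[0];cv2.drawMarker(cr,tuple(((u-[195,165])*[415/90,600/130]).astype(int)),(0,255,0),0,12,1)
o=np.zeros((600,800,3),np.uint8);o[:385,:384]=cv2.resize(w,(384,288))[:385].repeat(1,0) if 0 else 0
o=np.zeros((600,800,3),np.uint8);o[:289,:385]=cv2.resize(w,(385,289));o[:,385:]=cr;cv2.imwrite("pics/final.png",o)
E
```

```text
guess [np.float64(642.5), np.float64(-43.6), 136] px [397.3  47.7]
guess [np.float64(633.9), np.float64(29.9), 143] px [302.5  56. ]
guess [np.float64(625.2), np.float64(103.4), 129] px [205.2  70.3]
guess [np.float64(616.6), np.float64(176.8), 117] px [120.   84.1]
t 28.25 tcp [531.6  66.7 247.5] [-3.141  0.    -0.024] 58.02857170358727
```

View pics/final.png

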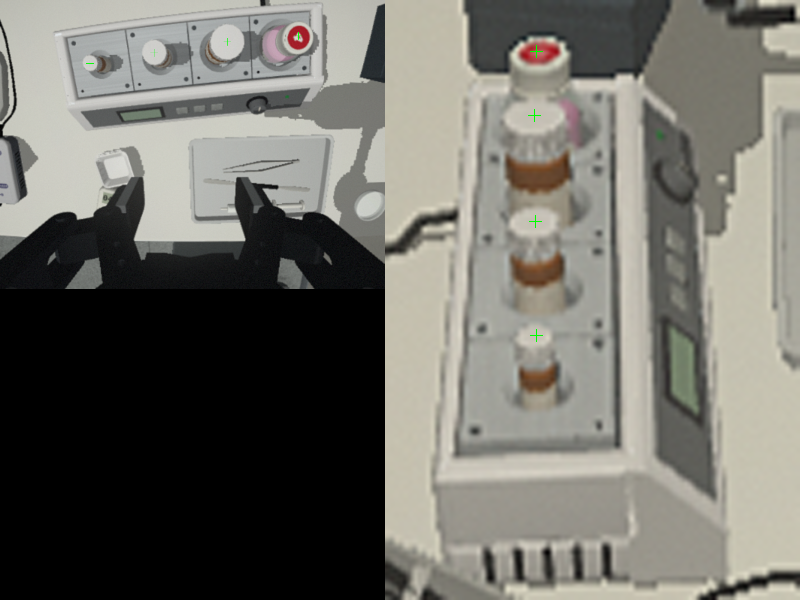

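All four caps lie within about 1 px of the positions predicted for seated, upright vials in the side view, and the wrist view agrees. The arm is clear, so I'm handing in.

```bash
python3 -c "
from cell import *
print(sign_off())"
```

```text
the job is handed in; nothing more can be done
None
```

All four vials are in the wells bored for them. I lowered each in small steps until the wrist felt the floor (4–5 N), released it there and lifted straight off. I handed the job in at about 28 s of the 96 s, with the arm clear of everything. `sign_off()` gave no verdict.

- **Floor contact:** for every vial, the height at which it touched matched a well floor 57 mm above the bench to about 1 mm.
- **Last pictures:** in the side and wrist views all four cap tops sit within a few mm, by eye, of where seated, upright vials should appear.
- **What disagreed:**
  - Vials b and c sat about 3–4 mm off the tool axis in x after gripping, which I corrected from the wrist camera.
  - Vial a's x correction was slightly too large. It brushed the far wall of its well at about 3 N, so I backed it off 2 mm before seating it.

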